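# Third hand at the apron jig

### The arm

A 6-joint arm with a two-finger parallel gripper is mounted at the origin on the work surface. World frame = base frame: x ahead of the robot, y to its left, z up, the work surface at z = 0. Lengths are in m, angles in degrees, forces in N, time in s.
With the tool pointing down it reaches from about 0.4 to 0.925 m from the base axis. Payload 12.5 kg.
Tool frame: the origin (TCP) lies on the mounting face of the last link; the fingertips stand 190 mm ahead of it and the grasp point (between the pads) lies 171 mm ahead of it; y points along the fingers, x is the direction in which the jaws open and shut, and the axes are right-handed (so a half turn about y gives the same grasp; the last joint's range is limited). The gripper opens to 95 mm and grips with 3 to 60 N. Pads are 20 mm wide; open, the fingers measure 119 mm over their backs; the gripper's body (75 mm by 180 mm) begins 59 mm behind the grasp point.
Start: joints at [-76.925, 28.126, 89.318, -0, 62.55, -6.05], TCP at [0.205, -0.59, 0.405] pointing down, gripper open.
Joint ranges: [-177.58, 177.58], [-47.91, 125.51], [2.72, 160], [-65.01, 245.01], [3.68, 167.84], [-153.87, 153.87]. Speed limits (degrees/s): [127.2, 127.2, 159.86, 180, 180, 180].

### API

Orientations are given as [roll, pitch, yaw] about the fixed x, y, z axes, in that order (R = Rz(yaw) Ry(pitch) Rx(roll)).
In Python, from workcell import read_state, read_camera, camera_model, close_job gives the robot as it stands.
- The arm moves only by the shell command python3 -m handwheel 'ROWS' [OPENING]. ROWS is JSON, a list of rows, each a list of 6 numbers: the shift along the tool's x, y, z in m, then the turn, a rotation vector about the tool's x, y, z in units of 6 degrees (1.0 is 6 degrees). A call has 1 to 10 rows; each row is the pose to reach, as a shift and turn from the pose measured when the call began, along the tool's axes at that moment; what a row does not reach only later rows make up. A row lasts 1/10 s, in which the tool goes at most 50 mm and 8.59 degrees, less where a joint would pass 70% of its speed; a pose out of reach is approached as far as the arm can. A call with a gripper value outside its range is refused whole. OPENING is the finger opening in m, from 0 to 0.0951, set as the call begins (- or left out, the last holds). The fingers move at their own pace and stop on an object; the grip force is fixed at half the most. Time passes only in rows, so rows that repeat a pose let the fingers close. It gives the time, the measured TCP pose, the force and the opening at its end, in the units of the state.
- read_state(): the state, without advancing time (a new reading comes with each control period).
- read_camera(name): name is "scene" or "side" or "wrist"; returns (picture, depth): 400x640x3 uint8, red, green, blue; 400x640 float32, m along the optical axis (not along the pixel's ray), 0 where there is no reading.
- camera_model(name): a dict with "K" (3x3 intrinsics, pixels), "rvec" (rotation vector, rad) and "tvec" (3), from world to camera coordinates, as OpenCV has them; the wrist camera has in their place "mount" (4x4, takes a point from camera to tool coordinates, whose origin is the TCP and whose axes are the tool frame's). Camera axes: x right, y down, z forward; pixel columns grow to the right and rows downward; lengths in m; the calibration is good to about 2 mm. A picture is of the moment at which its call begins: read the wrist's pose just before it. camera_model takes no time and is no camera call.
- close_job(): hands the job in, once; it reports no verdict.
The state is a dict: "clock": time; "joints": joint angles; "qd": joint speeds; "joint_torque": joint torques, N m; "ee_pos": TCP position; "orientation": TCP orientation; "ft_force": force on the tool from outside, world axes, zero at the start; "moment": the same for the moment, N m; "gripper_width": opening from 0.0 (shut) to 1.0 (fully open).
Only numpy, scipy, OpenCV 4.12 (cv2) and the standard library are available. Lean on these libraries where they do the work, as an engineer would, in place of code of your own. Each camera call takes 0.05 s, during which the arm holds its last target.

### The job

On the woodworking jig, first turn both red wing knobs clockwise to their end stops so the fence is locked. Then, with the apron rail standing on the jig's board, press its broad side flat against the fence's sprung face, ends about level with the ends of the face, until the black pointer is in the green band (never hard into the red), and keep pressing steadily with the gripper: I will drive the screws, so finish while still holding it there. Leave the other things on the bench where they are.

Things in the scene. Friction and masses are not known exactly. Their poses are not given: they have to be found in the camera images.
- jig: Fixed pressing jig: plywood board 260 (x) x 430 (y) x 12 mm, origin at the centre of its underside, z up, x from the robot's side towards the fence. An aluminium fence beam runs along y at x = 88 to 122 mm, top 48 mm above the bench. A white-green-red scale is painted on the middle of its top: white next to the sprung face, then green, then red.
- face_front (a point): Sprung face before the beam: dark wooden bar 15 mm thick (x), 170 mm long (y), top 44 mm above the bench, on sprung rods. Axes parallel to the jig's: x is the pressing direction. Origin: middle of the lower edge of its front (robot-side) surface, moving with it; untouched, at jig x = 50 mm. A black pointer on it reaches over the beam's scale; its tip shows the push.
- face (a joint): How far the sprung face is pushed in along jig +x, m: 0 untouched, 0.020 at its hard end. Spring: 1.2 N per mm (10 mm = 12 N); it pushes the face back when released. The pointer's tip is in the white at 0 to 0.006, in the green band at 0.006 to 0.014, in the red beyond.
- knob_left (a joint): Turn of the left (jig +y) red wing knob, rad: grows clockwise seen from above; 1.5 is its end stop (tight), where the wing lies along the beam (jig y). It starts 0.9 to 1.4 rad short of the stop and stays where it is left (friction 0.08 N m).
- knob_right (a joint): Turn of the right (jig -y) red wing knob, same as the left one.
- knob_left_grip (a point): Middle of the left knob's wing, on its vertical turning axis, at jig (105, +175) mm, 79 mm above the bench. The wing is an upright bar 50 mm long (this point's x), 14 mm wide (its y), 26 mm tall, centred here; 18 mm below its lower edge is the beam's top.
- knob_right_grip (a point): Middle of the right knob's wing, at jig (105, -175) mm; same shape and axes.
- apron_center (a point): Centre (half-way up) of the apron rail: a light oak board standing on edge on the jig's board, 28 mm thick (x), 170 mm long (y), 80 mm tall (z), about 0.25 kg, loose, same both ways round. It starts 52 mm above the bench, in front of the sprung face and skew to it; its upper 48 mm stand above the sprung face's top, clear for fingers on both sides.
- apron: The same apron rail, origin at the centre of its underside, same axes as apron_center.
- tin: Small open blue tin 34 x 34 x 22 mm on the jig board's near left corner; leave it alone. Origin at its underside.
- sander: Cork sanding block 36 x 30 x 24 mm on the jig board's near right corner; leave it alone.
- glue: Yellow glue bottle, 60 mm across, 120 mm tall, on the bench at the left; leave it alone.
- mallet: Rubber-headed hammer 260 mm long lying on the bench at the right; leave it alone.
- driver: Blue-handled screwdriver 200 mm long lying on the bench at the left; leave it alone.
- slices: Stack of round wood slices (one piece), 170 mm across, 67 mm tall, on the bench at the right; leave it alone.
- drill: Cordless drill lying on its side, 200 mm long, 60 mm tall, on the bench at the far left; leave it alone.

How it is judged (in metres and radians):
On the way, in this order (a step that is already met when the one before it is completed fails the run):
1. both wing knobs are turned clockwise to their end stops (value of joint each of knob_left, knob_right above 1.4 rad), for 0.2 s.
2. the apron is pressed flat against the sprung face with the pointer in the green (all of step 1 and value of joint face between 0.005 and 0.015 m and contact force between apron and face_c0 between 4 and 22 N and contact force between the fingers and apron above 2 N and angle between the y axis of apron and the y axis of face_front, either way round below 0.06 rad and angle between apron's own z axis and vertical below 0.08 rad and y of apron_center in the frame of face_front between -0.015 and 0.015 m and z of apron_center in the frame of jig between 0.047 and 0.059 m), for 1 s.
At the end, for the whole second after the job is handed in: Still holding: both knobs within 0.1 rad of their stops; the fingers press the apron on the sprung face, pushed in 5 to 15 mm (4 to 22 N); apron parallel within 0.06 rad, upright within 0.08 rad, centred on the face within 15 mm, centre 5 mm below to 7 mm above its standing height (all of step 2); the arm keeps its last pose, push and grip.
It fails at once if the sprung face is pushed hard into the red (beyond 18 mm) (value of joint face above 0.018 m).
It fails at once if a bystander is moved by more than 30 mm (distance of any of tin, sander, glue, mallet, driver, slices, drill from where it was at the start of the episode above 0.03 m).
It also fails if it takes over 67 s, if anything falls off the work surface, if the arm or the gripper's body presses on something with over 40 N, if the wrist force passes 120 N, or if a joint passes its speed limit or range.

## Working session

There is one attempt and no reset: what is moved stays moved. The work goes in short steps, Python scripts to look and compute and a shell command to move; the robot and the scene stay as the last step left them, time stands still between calls to the robot, and variables do not carry over. Pictures are saved under pics/ and viewed, and the job is handed in when it is done.

```bash
ls; mkdir -p pics; cat > h.py <<'E'
import numpy as np, cv2
from workcell import read_state, read_camera, camera_model
from scipy.spatial.transform import Rotation as R
E
python3 - <<'E'
from h import *
s=read_state(); print(s)
for n in ["scene","side","wrist"]:
    m=camera_model(n); print(n,{k:np.round(v,4).tolist() for k,v in m.items()})
for n in ["scene","side"]:
    p,d=read_camera(n); cv2.imwrite(f"pics/{n}0.png",p[:,:,::-1]); np.savez(f"{n}0.npz",p=p,d=d)
E
```

```text
pics
{'clock': 0.0, 'joints': array([-7.69267453e+01,  2.81653464e+01,  8.93521067e+01,  8.57064944e-04,
        6.25514276e+01, -6.04987908e+00]), 'qd': array([-0.02651456,  0.09219792, -0.02730264,  0.10706309,  0.02613387,
       -0.09886583]), 'joint_torque': array([ 9.54221764e-05, -6.12648082e+01, -2.58189958e+01,  6.93845353e-02,
        4.82056872e-02, -4.76894411e-05]), 'ee_pos': array([ 0.20476798, -0.59045814,  0.40413672]), 'orientation': array([-8.99919845e+01,  6.84170387e-02, -7.08772570e+01]), 'ft_force': array([ 0.13709472, -0.62546196,  0.3199566 ]), 'moment': array([ 0.00838124, -0.01678016,  0.02583319]), 'gripper_width': 0.9991968590522196}
scene {'K': [[362.1559, 0.0, 320.8579], [0.0, 362.1559, 194.3898], [0.0, 0.0, 1.0]], 'rvec': [2.4532, 0.8455, -0.2675], 'tvec': [-0.4178, -0.1479, 1.3121]}
side {'K': [[487.5582, 0.0, 322.9203], [0.0, 487.5582, 197.1316], [0.0, 0.0, 1.0]], 'rvec': [0.5276, -2.5641, 1.3504], 'tvec': [0.483, 0.1527, 1.4189]}
wrist {'K': [[279.7963, 0.0, 321.011], [0.0, 279.7963, 199.1602], [0.0, 0.0, 1.0]], 'mount': [[1.0, 0.0002, 0.0006, 0.0006], [-0.0005, -0.2388, 0.9711, 0.0195], [0.0004, -0.9711, -0.2388, 0.0657], [0.0, 0.0, 0.0, 1.0]]}
```

View pics/scene0.png

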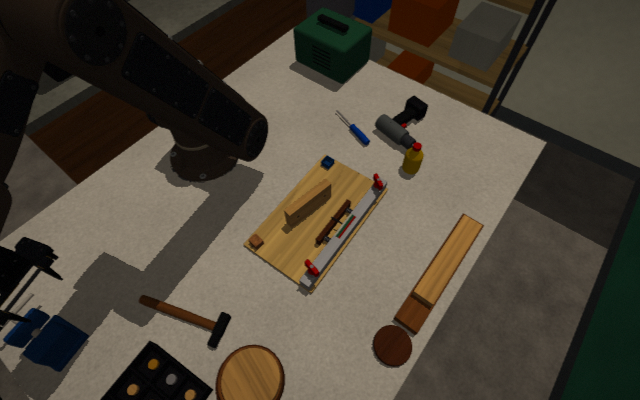

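View pics/side0.png

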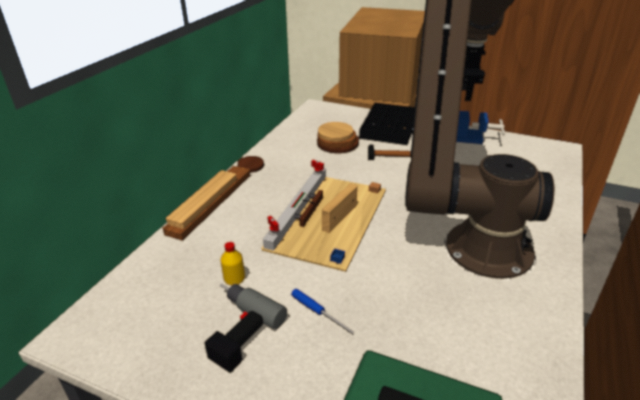

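```bash
cat >> h.py <<'E'
def cloud(d,m,ee=None):
    v,u=np.mgrid[0:d.shape[0],0:d.shape[1]]
    K=m["K"]; P=np.stack([(u-K[0,2])/K[0,0]*d,(v-K[1,2])/K[1,1]*d,d],-1)
    if ee is None:
        Rm,_=cv2.Rodrigues(np.array(m["rvec"],float)); return (P-np.array(m["tvec"]).ravel())@Rm
    M=np.array(m["mount"]); P=P@M[:3,:3].T+M[:3,3]
    return P@R.from_euler('xyz',ee[1],degrees=True).as_matrix().T+ee[0]
E
python3 - <<'E'
from h import *
for n in ["scene","side"]:
    z=np.load(n+"0.npz"); p,d=z["p"].astype(int),z["d"]; P=cloud(d,camera_model(n))
    r,g,b=p[...,0],p[...,1],p[...,2]
    hsv=cv2.cvtColor(z["p"],cv2.COLOR_RGB2HSV)
    red=(r>110)&(g<60)&(b<60)&(d>0)&(P[...,2]>0.04)&(P[...,2]<0.13)&(P[...,0]>0.3)
    nn,lab,st,c=cv2.connectedComponentsWithStats(red.astype(np.uint8))
    for i in range(1,nn):
        if st[i,4]>8:
            q=P[lab==i]; print(n,"red",st[i],q.mean(0).round(4),q[:,2].min().round(3),q[:,2].max().round(3))
            xy=q[:,:2]-q[:,:2].mean(0); w,V=np.linalg.eigh(xy.T@xy/len(xy)); print('  ang',np.degrees(np.arctan2(V[1,1],V[0,1])),np.sqrt(w))
    x0=(slice(130,310),slice(230,400)) if n=="scene" else (slice(150,280),slice(240,400))
    cv2.imwrite(f"pics/{n}crop.png",cv2.resize(z["p"][x0][:,:,::-1],None,fx=3.5,fy=3.2,interpolation=cv2.INTER_CUBIC))
    # table height
    print("table z", [P[v,u].round(4).tolist() for v,u in ([(330,330),(120,300)] if n=="scene" else [(300,400),(150,260)])])
E
```

```text
scene red [414 142   7   6  32] [0.6164 0.3954 0.1209] 0.117 0.123
  ang 141.0563390054717 [0.00558289 0.006145  ]
scene red [374 173   5   6  17] [0.5712 0.2327 0.0934] 0.091 0.097
  ang 141.29957080441872 [0.00282213 0.00592157]
scene red [378 180   5   5  17] [0.5933 0.2206 0.0899] 0.051 0.095
  ang 110.01193386311452 [0.00399122 0.00812631]
scene red [305 259   8   7  25] [ 0.5855 -0.1202  0.0925] 0.089 0.096
  ang 177.16908756088054 [0.00281356 0.00579045]
scene red [312 266   7   8  27] [ 0.6118 -0.1253  0.0907] 0.048 0.098
  ang 151.54060294740475 [0.0034248  0.00738791]
table z [[0.7281, -0.2084, 0.0047], [0.1641, 0.3366, -0.0011]]
side red [312 161  11  10  76] [ 0.5969 -0.1151  0.0834] 0.063 0.097
  ang 168.67955249225434 [0.00319604 0.01182259]
side red [268 217  10  14  72] [0.5783 0.2365 0.087 ] 0.067 0.097
  ang 148.8279163194276 [0.00329393 0.01230223]
side red [226 243   8   9  61] [0.6143 0.4002 0.1195] 0.11 0.125
  ang 110.23155561523805 [0.00530348 0.00627444]
table z [[0.1817, 0.2967, 0.0032], [0.9066, -0.2565, 0.0059]]
```

View pics/scenecrop.png

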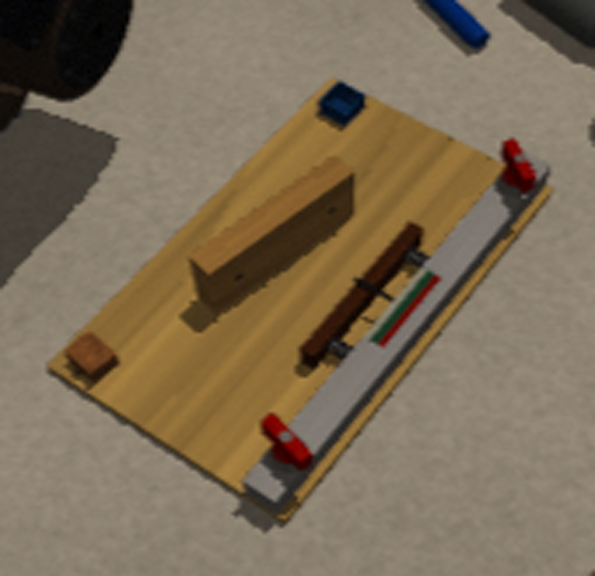

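```bash
python3 - <<'E'
from h import *
c=np.array([0.589,0.055]); 
for n in ["scene","side"]:
    z=np.load(n+"0.npz"); d=z["d"]; P=cloud(d,camera_model(n)); hsv=cv2.cvtColor(z["p"],cv2.COLOR_RGB2HSV)
    near=(abs(P[...,0]-0.5)<0.2)&(abs(P[...,1]-0.055)<0.25)&(d>0)
    # apron upper: z in .07-.1, x between .38 and .56
    a=near&(P[...,2]>0.065)&(P[...,2]<0.105)&(P[...,0]<0.57)
    nn,lab,st,_=cv2.connectedComponentsWithStats(a.astype(np.uint8)); i=1+st[1:,4].argmax(); q=P[lab==i]
    top=q[q[:,2]>0.086]
    for nm,t in(("all",q),("top",top)):
        r=cv2.minAreaRect((t[:,:2]*1000).astype(np.float32)); print(n,nm,len(t),r, t.mean(0).round(3), t[:,2].max())
    # board
    b=near&(P[...,2]>0.007)&(P[...,2]<0.017)&(hsv[...,1]>70)
    q=P[b]; r=cv2.minAreaRect((q[:,:2]*1000).astype(np.float32)); print(n,"board",len(q),r,q[:,2].mean())
    f=near&(P[...,2]>0.043)&(P[...,2]<0.053)&(hsv[...,1]<50)&(P[...,0]>0.54)
    q=P[f]; r=cv2.minAreaRect((q[:,:2]*1000).astype(np.float32)); print(n,"beam",len(q),r,q[:,2].mean())
    v=np.polyfit(q[:,1],q[:,0],1); print(v)
E
```

```text
scene all 648 ((448.9113464355469, 42.00529098510742), (170.5494384765625, 30.63248062133789), 80.64198303222656) [0.452 0.037 0.088] 0.09806915728094104
scene top 470 ((448.899169921875, 42.073707580566406), (170.4069061279297, 30.610851287841797), 80.60607147216797) [0.449 0.039 0.092] 0.09806915728094104
scene board 6280 ((485.2038879394531, 45.456268310546875), (261.7447204589844, 431.7006530761719), 2.6617109775543213) 0.012516114949973825
scene beam 1042 ((575.3968505859375, 48.0975341796875), (65.78795623779297, 429.1646423339844), 2.6796233654022217) 0.04838483834599164
[-0.04407198  0.59527836]
side all 550 ((451.4299011230469, 48.41877746582031), (176.07542419433594, 32.297691345214844), 80.8440170288086) [0.449 0.059 0.087] 0.09872040075699898
side top 358 ((451.2628479003906, 48.43799591064453), (176.1314697265625, 31.96969985961914), 81.07616424560547) [0.45  0.053 0.093] 0.09872040075699898
side board 4206 ((507.73419189453125, 47.19313049316406), (300.31597900390625, 440.3368225097656), 2.7694144248962402) 0.013642929141557947
side beam 668 ((587.9248657226562, 52.112213134765625), (47.066619873046875, 432.7909851074219), 2.559330463409424) 0.04923703010629563
[-0.04743396  0.59288919]
```

```bash
cat >> h.py <<'E'
def plan(g,yaw,tilt=None,off=0.171):
    """g: grasp point world; prints row (shift m, turn in 6deg) from current pose"""
    s=read_state(); Rc=R.from_euler('xyz',s["orientation"],degrees=True)
    Rt=R.from_euler('xyz',[-90,0,yaw],degrees=True)
    tcp=np.array(g,float)-Rt.apply([0,off,0])
    sh=Rc.inv().apply(tcp-s["ee_pos"]); rv=np.degrees((Rc.inv()*Rt).as_rotvec())/6
    print("t",round(s["clock"],2),"ee",s["ee_pos"].round(4),"rpy",s["orientation"].round(2),"j6",s["joints"][5].round(1),"F",s["ft_force"].round(2),"M",s["moment"].round(3),"w",round(s["gripper_width"]*95.1,2),"mm")
    print("grasp now",(s["ee_pos"]+Rc.apply([0,off,0])).round(4))
    print("row",np.round(sh,4).tolist(),np.round(rv,3).tolist())
E
python3 -c "
from h import *
plan([0.56,-0.09,0.21],79)"
```

```text
t 0.1 ee [ 0.2048 -0.5905  0.4042] rpy [-9.000e+01  6.000e-02 -7.087e+01] j6 -6.0 F [-1.01  0.32  0.2 ] M [0.006 0.013 0.013] w 94.83 mm
grasp now [ 0.2047 -0.5903  0.2332]
row [-0.3564, 0.0236, 0.4996] [-0.013, -24.979, -0.002]
```

```bash
python3 -m handwheel '[[-0.01,0,0.015,0,-0.6,0],[-0.03,0,0.045,0,-1.7,0],[-0.055,0.002,0.08,0,-3,0],[-0.08,0.004,0.115,0,-4.3,0],[-0.105,0.006,0.15,0,-5.6,0],[-0.13,0.008,0.185,0,-6.9,0],[-0.155,0.01,0.22,0,-8.2,0],[-0.18,0.012,0.255,0,-9.5,0],[-0.205,0.014,0.29,0,-10.8,0],[-0.23,0.016,0.325,0,-12.1,0]]' 0.095; python3 -c "
from h import *
plan([0.56,-0.09,0.22],79)"
```

```text
clock: 1.1
ee_pos: [0.4372, -0.2651, 0.3883]
orientation: [-89.9, 0.0, 2.0]
ft_force: [-0.4, -0.7, 0.6]
gripper_width: 1.0
t 1.1 ee [ 0.4372 -0.2651  0.3883] rpy [-8.994e+01  2.000e-02  2.040e+00] j6 -40.7 F [-0.36 -0.68  0.64] M [-0.112 -0.077  0.003] w 95.09 mm
grasp now [ 0.4371 -0.2649  0.2173]
row [0.1289, -0.0025, 0.1706] [-0.011, -12.827, 0.004]
```

```bash
python3 -m handwheel '[[0.013,0,0.017,0,-1.3,0],[0.026,0,0.034,0,-2.6,0],[0.04,0,0.05,0,-3.9,0],[0.053,0,0.068,0,-5.2,0],[0.066,0,0.085,0,-6.5,0],[0.08,0,0.102,0,-7.8,0],[0.093,0,0.12,0,-9.1,0],[0.106,0,0.138,0,-10.4,0],[0.118,0,0.155,0,-11.7,0],[0.129,-0.0025,0.17,0,-12.8,0]]' 0.06; python3 - <<'E'
from h import *
plan([0.598,-0.124,0.079],79)
s=read_state(); p,d=read_camera("wrist"); cv2.imwrite("pics/w1.png",p[:,:,::-1]); np.savez("w1.npz",p=p,d=d,e=s["ee_pos"],o=s["orientation"])
E
```

```text
clock: 2.1
ee_pos: [0.5605, -0.0897, 0.3905]
orientation: [-89.9, -0.1, 79.2]
ft_force: [0.6, -1.0, 0.4]
gripper_width: 0.633
t 2.1 ee [ 0.5605 -0.0897  0.3905] rpy [-8.990e+01 -6.000e-02  7.917e+01] j6 -95.0 F [ 0.61 -1.01  0.37] M [ 0.048 -0.148 -0.002] w 60.17 mm
grasp now [ 0.5602 -0.0894  0.2195]
row [-0.0268, 0.1404, -0.0435] [-0.016, 0.028, 0.011]
```

View pics/w1.png

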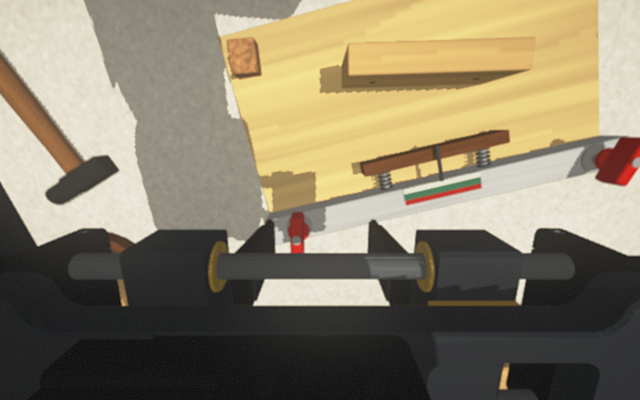

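```bash
cat > meas.py <<'E'
from h import *
import sys
def meas(f):
    z=np.load(f); p=z["p"]; d=z["d"]; P=cloud(d,camera_model("wrist"),(z["e"],z["o"])); hsv=cv2.cvtColor(p,cv2.COLOR_RGB2HSV)
    near=(abs(P[...,0]-0.5)<0.2)&(abs(P[...,1]-0.055)<0.25)&(d>0)
    H,S,V=[hsv[...,i].astype(int) for i in range(3)]
    red=near&((H<6)|(H>174))&(S>170)&(V>90)&(P[...,2]>0.062)
    nn,lab,st,_=cv2.connectedComponentsWithStats(red.astype(np.uint8))
    for i in range(1,nn):
        if st[i,4]>60:
            q=P[lab==i]; t=q[q[:,2]>q[:,2].max()-0.010]; r=cv2.minAreaRect((t[:,:2]*1000).astype(np.float32)); print("red",st[i],q.mean(0).round(4),q[:,2].max().round(3),"top",len(t),r)
    a=near&(P[...,2]>0.075)&(P[...,2]<0.105)&(P[...,0]<0.58)&(S>40)&(H>8)&(H<30)
    nn,lab,st,_=cv2.connectedComponentsWithStats(a.astype(np.uint8)); i=1+st[1:,4].argmax(); q=P[lab==i]
    t=q[q[:,2]>0.085]; print("apron",st[i],cv2.minAreaRect((t[:,:2]*1000).astype(np.float32)),t[:,2].mean())
    f=near&(P[...,2]>0.043)&(P[...,2]<0.053)&(S<40)&(P[...,0]>0.54)
    q=P[f]; print("beam",len(q),cv2.minAreaRect((q[:,:2]*1000).astype(np.float32)),q[:,2].mean())
    b=near&(P[...,2]>0.007)&(P[...,2]<0.017)&(S>70); print("board z",P[b][:,2].mean())
    return P,hsv,near
if __name__=="__main__": meas(sys.argv[1])
E
python3 meas.py w1.npz; python3 - <<'E'
from meas import *
P,hsv,near=meas("w1.npz")
for v,u in [(150,437),(160,439),(170,440),(178,440),(145,420),(140,480),(160,380),(135,505),(170,365)]: print(u,v,P[v,u].round(4),hsv[v,u])
E
```

```text
red [ 596  138   44   47 1212] [0.5806 0.2189 0.0815] 0.095 top 552 ((583.0311889648438, 221.98684692382812), (13.186014175415039, 45.92418670654297), 58.03168487548828)
red [289 215  19  24 242] [ 0.5878 -0.1218  0.088 ] 0.094 top 200 ((588.0802612304688, -122.40864562988281), (13.479226112365723, 25.75725555419922), 78.40601348876953)
red [292 242  11  11  87] [ 0.6096 -0.1258  0.0923] 0.094 top 87 ((608.4273071289062, -125.81320190429688), (10.861824035644531, 11.079729080200195), 78.09158325195312)
apron [ 346   38  190   42 6706] ((450.0174560546875, 42.113426208496094), (170.4755096435547, 28.575885772705078), 80.73558044433594) 0.09230489897388573
beam 7965 ((574.91455078125, 44.62908935546875), (68.80757141113281, 420.2955017089844), 2.7612271308898926) 0.04842924900485531
board z 0.012571516077928287
red [ 596  138   44   47 1212] [0.5806 0.2189 0.0815] 0.095 top 552 ((583.0311889648438, 221.98684692382812), (13.186014175415039, 45.92418670654297), 58.03168487548828)
red [289 215  19  24 242] [ 0.5878 -0.1218  0.088 ] 0.094 top 200 ((588.0802612304688, -122.40864562988281), 
[... 240 characters left out ...]
   38  190   42 6706] ((450.0174560546875, 42.113426208496094), (170.4755096435547, 28.575885772705078), 80.73558044433594) 0.09230489897388573
beam 7965 ((574.91455078125, 44.62908935546875), (68.80757141113281, 420.2955017089844), 2.7612271308898926) 0.04842924900485531
board z 0.012571516077928287
437 150 [0.5392 0.0464 0.0524] [14 33 84]
439 160 [0.5509 0.0478 0.0518] [14 33 84]
440 170 [0.5628 0.0484 0.0506] [17 24 74]
440 178 [0.5715 0.0466 0.0531] [15 34 75]
420 145 [0.5344 0.0411 0.0136] [ 22 116 233]
480 140 [0.5381 0.0983 0.0454] [ 12 151 120]
380 160 [ 0.5399 -0.0159  0.0406] [ 13 139 103]
505 135 [0.538  0.1271 0.0443] [ 12 149 120]
365 170 [ 0.5476 -0.0356  0.0447] [ 12 148 133]
```

```bash
python3 -m handwheel '[[-0.008,0.005,-0.012,0,0,0],[-0.018,0.02,-0.03,0,0.1,0],[-0.027,0.04,-0.0435,0,0.15,0],[-0.027,0.065,-0.0435,0,0.15,0],[-0.027,0.09,-0.0435,0,0.15,0],[-0.027,0.11,-0.0435,0,0.15,0],[-0.027,0.125,-0.0435,0,0.15,0],[-0.027,0.135,-0.0435,0,0.15,0],[-0.027,0.139,-0.0435,0,0.15,0],[-0.027,0.139,-0.0435,0,0.15,0]]' 0.06; python3 - <<'E'
from h import *
plan([0.598,-0.124,0.080],78.3)
s=read_state(); p,d=read_camera("wrist"); cv2.imwrite("pics/w2.png",p[:,:,::-1])
E
```

```text
clock: 3.15
ee_pos: [0.5995, -0.1229, 0.2516]
orientation: [-89.9, -0.1, 78.6]
ft_force: [-0.8, -0.3, 0.2]
gripper_width: 0.632
t 3.15 ee [ 0.5995 -0.1229  0.2516] rpy [-89.94  -0.09  78.62] j6 -96.5 F [-0.76 -0.3   0.23] M [ 0.044 -0.226 -0.029] w 60.09 mm
grasp now [ 0.5994 -0.1226  0.0806]
row [-0.0013, 0.0006, 0.0012] [-0.009, 0.053, 0.015]
```

View pics/w2.png

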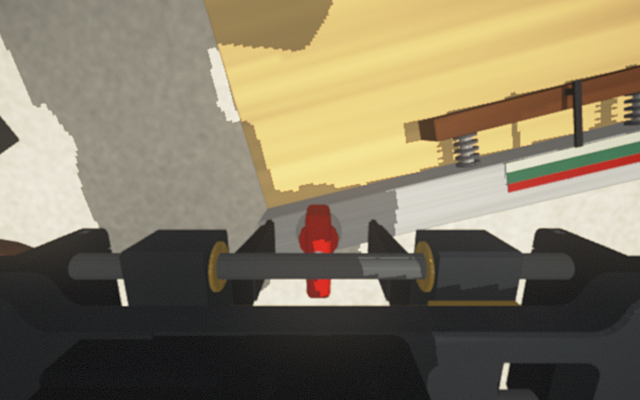

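```bash
python3 -m handwheel '[[-0.0013,0,0.0012,0,0.05,0],[-0.0013,0,0.0012,0,0.05,0],[-0.0013,0,0.0012,0,0.05,0],[-0.0013,0,0.0012,0,0.05,0],[-0.0013,0,0.0012,0,0.05,0],[-0.0013,0,0.0012,0,0.05,0]]' 0.0; python3 -c "
from h import *
plan([0.598,-0.124,0.080],2.7)"
```

```text
clock: 3.8
ee_pos: [0.5981, -0.1242, 0.2523]
orientation: [-90.0, -0.0, 78.4]
ft_force: [-1.5, -5.2, 2.2]
gripper_width: 0.254
t 3.8 ee [ 0.5981 -0.1242  0.2523] rpy [-9.001e+01 -5.000e-02  7.835e+01] j6 -96.3 F [-1.5  -5.21  2.15] M [-0.723  0.133 -0.008] w 24.18 mm
grasp now [ 0.5981 -0.1241  0.0813]
row [0.0002, 0.0013, 0.0001] [-0.004, 12.609, 0.007]
```

```bash
python3 -m handwheel '[[0,0,0,0,0,0],[0,0,0,0,0,0],[0,0,0,0,0,0],[0,0,0,0,0,0]]' 0.0; python3 -c "
from h import *
plan([0.598,-0.124,0.080],2.7)"
```

```text
clock: 4.2
ee_pos: [0.5981, -0.1242, 0.2523]
orientation: [-90.0, -0.0, 78.3]
ft_force: [-1.8, -2.5, 0.5]
gripper_width: 0.254
t 4.2 ee [ 0.5981 -0.1242  0.2523] rpy [-9.001e+01 -4.000e-02  7.835e+01] j6 -96.3 F [-1.84 -2.5   0.48] M [-0.335  0.009 -0.007] w 24.13 mm
grasp now [ 0.5981 -0.1241  0.0813]
row [0.0002, 0.0013, 0.0001] [-0.004, 12.608, 0.007]
```

```bash
python3 -m handwheel '[[0,0,0,0,0,0],[0,0,0,0,0,0],[0,-0.003,0,0,0,0],[0,-0.007,0,0,0,0],[0,-0.009,0,0,0,0]]' 0.035;python3 -m handwheel '[[0,-0.001,0,0,0,0],[0,-0.001,0,0,0,0],[0,-0.001,0,0,0,0],[0,-0.001,0,0,0,0],[0,-0.001,0,0,0,0],[0,-0.001,0,0,0,0],[0,-0.001,0,0,0,0]]' 0.0; python3 -c "
from h import *
plan([0.598,-0.124,0.089],2.7)"
```

```text
clock: 4.7
ee_pos: [0.5982, -0.1242, 0.2619]
orientation: [-90.0, -0.0, 78.4]
ft_force: [-0.6, 0.9, 0.5]
gripper_width: 0.367
clock: 5.4
ee_pos: [0.5981, -0.1242, 0.2629]
orientation: [-90.0, -0.0, 78.4]
ft_force: [-0.8, -1.1, 1.0]
gripper_width: 0.148
t 5.4 ee [ 0.5981 -0.1242  0.2629] rpy [-9.004e+01 -4.000e-02  7.836e+01] j6 -96.3 F [-0.82 -1.12  1.01] M [-0.156  0.009  0.017] w 14.05 mm
grasp now [ 0.5983 -0.1242  0.0919]
row [0.0002, 0.0029, 0.0002] [0.001, 12.609, 0.009]
```

```bash
python3 -m handwheel '[[0,0,0,0,0.7,0],[0,0,0,0,1.9,0],[0,0,0,0,3.2,0],[0,0,0,0,4.5,0],[0,0,0,0,5.8,0],[0,0,0,0,7.1,0],[0,0,0,0,8.4,0],[0,0,0,0,9.6,0],[0,0,0,0,10.6,0],[0,0,0,0,11.4,0]]' 0.0; python3 -c "
from h import *
plan([0.598,-0.124,0.0919],2.7)"
```

```text
clock: 6.4
ee_pos: [0.5991, -0.1231, 0.2629]
orientation: [-89.9, -0.2, 9.7]
ft_force: [9.4, 10.4, -2.8]
gripper_width: 0.142
t 6.4 ee [ 0.5991 -0.1231  0.2629] rpy [-89.94  -0.24   9.7 ] j6 -27.7 F [ 9.43 10.44 -2.76] M [ 1.874 -1.879  0.117] w 13.48 mm
grasp now [ 0.5997 -0.1228  0.0919]
row [-0.0012, 0.0, -0.0007] [-0.013, 1.166, 0.04]
```

```bash
python3 -m handwheel '[[-0.001,0,-0.0007,0,0.6,0],[-0.0012,0,-0.0007,0,1.2,0],[-0.0012,0,-0.0007,0,1.5,0],[-0.0012,0,-0.0007,0,1.8,0],[-0.0012,0,-0.0007,0,1.8,0]]' 0.0; python3 -c "
from h import *
plan([0.598,-0.124,0.0919],2.7)"
```

```text
clock: 6.9
ee_pos: [0.5989, -0.1231, 0.2629]
orientation: [-89.9, -0.4, -1.1]
ft_force: [7.9, 6.3, -2.3]
gripper_width: 0.153
t 6.9 ee [ 0.5989 -0.1231  0.2629] rpy [-89.87  -0.38  -1.07] j6 -17.0 F [ 7.92  6.28 -2.28] M [ 1.264 -1.463  0.857] w 14.59 mm
grasp now [ 0.6    -0.1227  0.0919]
row [-0.0008, -0.0, -0.0009] [-0.02, -0.628, 0.064]
```

```bash
python3 -m handwheel '[[-0.0008,0,-0.001,0,-0.6,0],[-0.0008,0,-0.001,0,-0.6,0],[-0.0008,0,-0.001,0,-0.6,0],[-0.0008,-0.01,-0.001,0,-0.6,0],[-0.0008,-0.03,-0.001,0,-0.6,0],[-0.0008,-0.055,-0.001,0,-0.6,0],[-0.0008,-0.085,-0.001,0,-0.6,0],[-0.0008,-0.11,-0.001,0,-0.6,0],[-0.0008,-0.12,-0.001,0,-0.6,0]]' 0.06; python3 - <<'E'
from h import *
plan([0.582,0.2255,0.15],58)
s=read_state(); p,d=read_camera("wrist"); cv2.imwrite("pics/w3.png",p[:,:,::-1]); np.savez("w3.npz",p=p,d=d,e=s["ee_pos"],o=s["orientation"])
E
python3 meas.py w3.npz
```

```text
clock: 7.8
ee_pos: [0.5972, -0.1243, 0.386]
orientation: [-90.0, -0.6, 2.5]
ft_force: [-0.1, -0.3, -0.3]
gripper_width: 0.63
t 7.8 ee [ 0.5972 -0.1243  0.386 ] rpy [-89.97  -0.6    2.48] j6 -20.6 F [-0.13 -0.34 -0.3 ] M [-0.048 -0.113 -0.022] w 59.93 mm
grasp now [ 0.5989 -0.1242  0.215 ]
row [-0.0007, 0.0652, 0.3501] [0.044, -9.253, 0.094]
red [311 173  21  48 541] [ 0.5992 -0.1227  0.0884] 0.096 top 456 ((600.0375366210938, -124.3746337890625), (13.253077507019043, 47.277950286865234), 2.234954357147217)
apron [ 135    0   48  110 4391] ((444.4237060546875, 2.9430809020996094), (92.55906677246094, 29.161073684692383), 80.64647674560547) 0.09210028801595914
beam 4875 ((579.1832275390625, -49.30322265625), (67.21038055419922, 233.40997314453125), 3.004783868789673) 0.04871694736474014
board z 0.01271224236511707
```

View pics/w3.png

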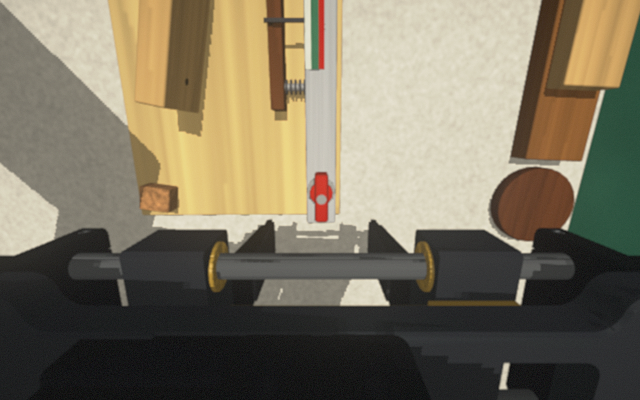

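```bash
python3 -m handwheel '[[0,0,0.015,0,-0.6,0],[0,0.0,0.05,0,-1.7,0],[0,0.005,0.09,0,-2.9,0],[0,0.01,0.13,0,-4.1,0],[0,0.02,0.175,0,-5.3,0],[0,0.03,0.22,0,-6.4,0],[0,0.04,0.265,0,-7.5,0],[0,0.05,0.305,0,-8.5,0],[0,0.06,0.335,0,-9.2,0],[0,0.065,0.35,0.04,-9.25,0.1]]' 0.06; python3 - <<'E'
from h import *
plan([0.5825,0.2255,0.0915],58)
s=read_state(); p,d=read_camera("wrist"); cv2.imwrite("pics/w4.png",p[:,:,::-1]); np.savez("w4.npz",p=p,d=d,e=s["ee_pos"],o=s["orientation"])
E
python3 meas.py w4.npz
```

```text
clock: 8.85
ee_pos: [0.582, 0.2276, 0.3195]
orientation: [-89.9, 0.1, 58.2]
ft_force: [0.1, -0.1, 0.0]
gripper_width: 0.628
t 8.85 ee [0.582  0.2276 0.3195] rpy [-89.91   0.14  58.16] j6 -42.8 F [ 0.1  -0.13  0.05] M [ 0.032 -0.157  0.014] w 59.77 mm
grasp now [0.5815 0.2273 0.1485]
row [-0.0013, 0.057, -0.0016] [-0.015, 0.026, -0.024]
red [308 188  22  34 385] [0.5705 0.2307 0.0886] 0.094 top 332 ((572.6615600585938, 231.2490997314453), (12.321846008300781, 23.904735565185547), 57.3364143371582)
red [314 227  14  23 223] [0.5946 0.2167 0.0924] 0.094 top 223 ((594.5811157226562, 217.26095581054688), (10.378560066223145, 18.337356567382812), 57.91304016113281)
apron [   0  142  146   96 6136] ((453.6961669921875, 63.192848205566406), (129.77096557617188, 28.30656623840332), 80.77837371826172) 0.09239819678505153
beam 2640 ((580.4207763671875, 132.6625213623047), (265.55718994140625, 41.9201774597168), 87.42436218261719) 0.048484933944790615
board z 0.012784926749260312
```

View pics/w4.png

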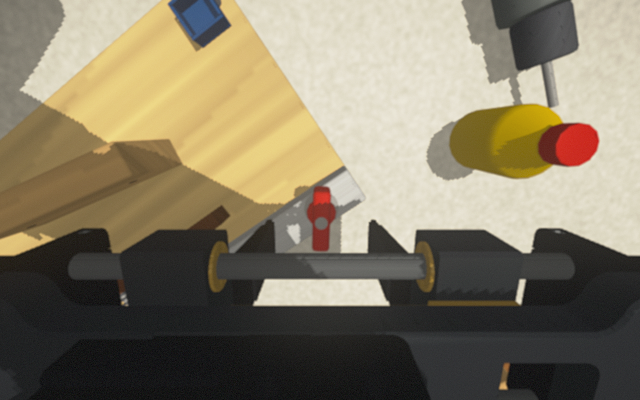

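```bash
python3 -m handwheel '[[-0.0015,0.01,-0.002,0,0,0],[-0.0015,0.03,-0.002,0,0,0],[-0.0015,0.047,-0.002,0,0,0],[-0.0015,0.057,-0.002,0,0,0],[-0.0015,0.057,-0.002,0,0,0]]' 0.035; python3 -m handwheel '[[0,0,0,0,0,0],[0,0,0,0,0,0],[0,0,0,0,0,0],[0,0,0,0,0,0],[0,0,0,0,0,0],[0,0,0,0,0,0]]' 0.0;python3 -c "
from h import *
plan([0.5825,0.225,0.0915],2.7)"
```

```text
clock: 9.4
ee_pos: [0.5828, 0.2245, 0.2608]
orientation: [-89.8, 0.3, 57.9]
ft_force: [0.3, 0.3, 0.5]
gripper_width: 0.371
clock: 10.0
ee_pos: [0.5834, 0.2255, 0.2616]
orientation: [-89.9, 0.0, 57.9]
ft_force: [4.8, 9.4, -3.7]
gripper_width: 0.144
t 10.0 ee [0.5834 0.2255 0.2616] rpy [-8.988e+01  4.000e-02  5.790e+01] j6 -42.9 F [ 4.79  9.36 -3.7 ] M [ 1.66  -1.02  -0.086] w 13.65 mm
grasp now [0.583  0.2256 0.0906]
row [-0.0009, -0.0009, 0.0005] [-0.016, 9.2, -0.017]
```

```bash
python3 -m handwheel '[[0,0,0,0,0.7,0],[0,0,0,0,1.8,0],[0,0,0,0,3,0],[0,0,0,0,4.2,0],[0,0,0,0,5.4,0],[0,0,0,0,6.6,0],[0,0,0,0,7.7,0],[0,0,0,0,8.7,0],[0,0,0,0,9.4,0],[0,0,0,0,9.9,0]]' 0.0; python3 -c "
from h import *
plan([0.583,0.2255,0.0915],2.7)"
```

```text
clock: 11.0
ee_pos: [0.584, 0.2259, 0.2617]
orientation: [-89.9, -0.0, -1.6]
ft_force: [4.7, 4.1, -7.8]
gripper_width: 0.157
t 11.0 ee [0.584  0.2259 0.2617] rpy [-8.994e+01 -4.000e-02 -1.580e+00] j6 16.6 F [ 4.66  4.08 -7.77] M [ 0.772 -1.2    0.902] w 14.93 mm
grasp now [0.5841 0.2261 0.0907]
row [-0.0009, -0.0008, -0.0005] [-0.01, -0.714, 0.007]
```

```bash
python3 -m handwheel '[[-0.001,0,-0.0005,0,-0.7,0],[-0.001,0,-0.0005,0,-0.7,0],[-0.001,0,-0.0005,0,-0.7,0],[-0.001,-0.01,-0.0005,0,-0.7,0],[-0.001,-0.03,-0.0005,0,-0.7,0],[-0.001,-0.055,-0.0005,0,-0.7,0],[-0.001,-0.075,-0.0005,0,-0.7,0],[-0.001,-0.085,-0.0005,0,-0.7,0]]' 0.06; python3 - <<'E'
from h import *
plan([0.45,0.0425,0.16],-9.3)
s=read_state(); p,d=read_camera("wrist"); cv2.imwrite("pics/w5.png",p[:,:,::-1]); np.savez("w5.npz",p=p,d=d,e=s["ee_pos"],o=s["orientation"])
E
python3 meas.py w5.npz
```

```text
clock: 11.8
ee_pos: [0.5829, 0.2254, 0.3493]
orientation: [-89.9, -0.2, 2.6]
ft_force: [-0.5, -0.1, -0.4]
gripper_width: 0.628
t 11.8 ee [0.5829 0.2254 0.3493] rpy [-89.9   -0.21   2.57] j6 12.5 F [-0.46 -0.13 -0.38] M [-0.017 -0.053 -0.005] w 59.73 mm
grasp now [0.5835 0.2257 0.1783]
row [-0.141, 0.0175, -0.1768] [-0.02, 1.979, 0.033]
red [310 179  24  55 699] [0.5832 0.2265 0.0886] 0.095 top 595 ((583.5942993164062, 225.0607452392578), (13.278785705566406, 47.52962112426758), 2.9205269813537598)
apron [317 212   1   1   1] ((579.7594604492188, 221.49905395507812), (0.0, 0.0), 0.0) 0.09303485628232627
beam 2572 ((585.3856811523438, 180.39511108398438), (32.64093780517578, 166.72418212890625), 2.5268590450286865) 0.04871503285282589
board z 0.012783610604417489
```

View pics/w5.png

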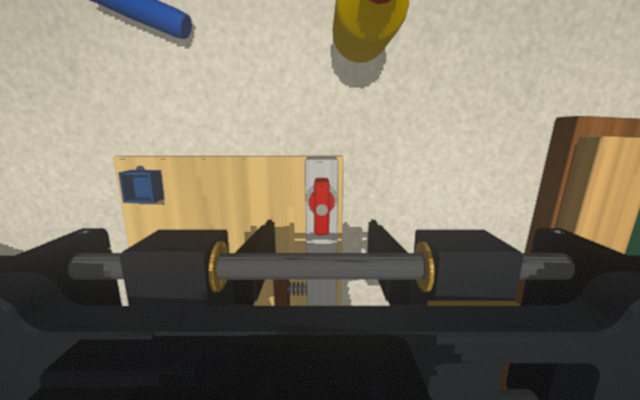

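```bash
python3 -m handwheel '[[-0.01,0,-0.012,0,0.2,0],[-0.03,0,-0.037,0,0.5,0],[-0.053,0,-0.066,0,0.8,0],[-0.076,0.003,-0.095,0,1.1,0],[-0.1,0.006,-0.125,0,1.5,0],[-0.12,0.01,-0.15,0,1.8,0],[-0.135,0.014,-0.17,0,1.98,0],[-0.141,0.0175,-0.177,0,1.98,0],[-0.141,0.0175,-0.177,0,1.98,0]]' 0.06; python3 - <<'E'
from h import *
plan([0.45,0.0421,0.079],-9.3)
s=read_state(); p,d=read_camera("wrist"); cv2.imwrite("pics/w6.png",p[:,:,::-1]); np.savez("w6.npz",p=p,d=d,e=s["ee_pos"],o=s["orientation"])
E
python3 meas.py w6.npz
```

```text
clock: 12.75
ee_pos: [0.4499, 0.0418, 0.331]
orientation: [-89.8, -0.2, -9.4]
ft_force: [0.1, 0.2, 0.5]
gripper_width: 0.634
t 12.75 ee [0.4499 0.0418 0.331 ] rpy [-89.84  -0.18  -9.37] j6 6.1 F [0.08 0.17 0.5 ] M [-0.058 -0.07   0.02 ] w 60.29 mm
grasp now [0.4505 0.0422 0.16  ]
row [-0.0002, 0.081, 0.0001] [-0.026, -0.012, 0.03]
red [502 363   8  15  89] [ 0.5798 -0.1075  0.121 ] 0.263 top 6 ((491.28826904296875, 53.369834899902344), (0.6216370463371277, 1.0990856885910034), 54.6020393371582)
apron [ 303  106   37  147 5119] ((454.1125793457031, 66.36964416503906), (118.11409759521484, 28.061473846435547), 80.81690216064453) 0.09253851303194904
beam 7779 ((574.066162109375, 89.55448150634766), (66.71693420410156, 214.88156127929688), 2.519641160964966) 0.0483250064379668
board z 0.012630216658387497
```

View pics/w6.png

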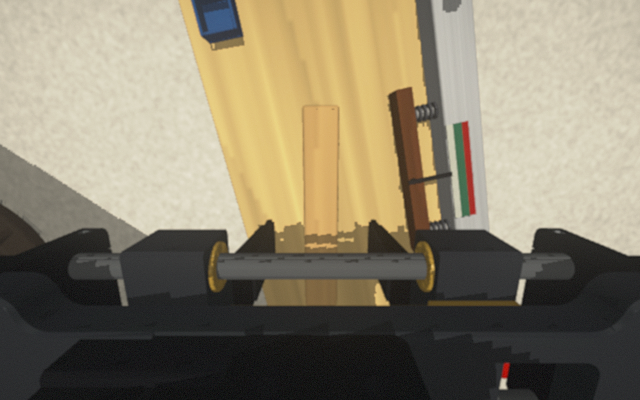

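```bash
python3 -m handwheel '[[0,0.012,0,0,0,0],[0,0.035,0,0,0,0],[0,0.058,0,0,0,0],[0,0.074,0,0,0,0],[0,0.081,0,0,0,0],[0,0.081,0,0,0,0]]' 0.06; python3 -m handwheel '[[0,0,0,0,0,0],[0,0,0,0,0,0],[0,0,0,0,0,0],[0,0,0,0,0,0],[0,0,0,0,0,0],[0,0,0,0,0,0],[0,0,0,0,0,0]]' 0.0;python3 - <<'E'
from h import *
plan([0.51,0.047,0.0795],2.7)
E
```

```text
clock: 13.4
ee_pos: [0.4513, 0.0431, 0.2497]
orientation: [-89.8, -0.2, -9.3]
ft_force: [-0.4, -0.7, -0.1]
gripper_width: 0.629
clock: 14.1
ee_pos: [0.4512, 0.0431, 0.25]
orientation: [-89.8, -0.2, -9.3]
ft_force: [-1.6, 0.6, 5.5]
gripper_width: 0.296
t 14.1 ee [0.4512 0.0431 0.25  ] rpy [-89.84  -0.15  -9.28] j6 6.1 F [-1.57  0.63  5.5 ] M [ 0.129  0.372 -0.016] w 28.15 mm
grasp now [0.4518 0.0435 0.079 ]
row [0.0574, -0.0003, 0.0134] [-0.024, -1.997, 0.028]
```

```bash
python3 -m handwheel '[[0,-0.001,0,0,0,0],[0.006,-0.001,0.002,0,-0.2,0],[0.014,-0.001,0.004,0,-0.5,0],[0.023,-0.001,0.006,0,-0.8,0],[0.032,-0.001,0.008,0,-1.1,0],[0.041,-0.001,0.01,0,-1.5,0],[0.05,-0.001,0.013,0,-1.8,0],[0.056,-0.001,0.0145,0,-2,0],[0.0575,-0.001,0.015,0,-2,0],[0.0575,-0.001,0.015,-0.02,-2,0.03]]' 0.0; python3 - <<'E'
from h import *
plan([0.5325,0.0497,0.08],2.7)
s=read_state(); p,d=read_camera("wrist"); cv2.imwrite("pics/w7.png",p[:,:,::-1]); np.savez("w7.npz",p=p,d=d,e=s["ee_pos"],o=s["orientation"])
E
python3 meas.py w7.npz
```

```text
clock: 15.1
ee_pos: [0.5104, 0.0486, 0.2511]
orientation: [-90.0, 0.0, 2.7]
ft_force: [0.6, -0.2, -3.5]
gripper_width: 0.293
t 15.1 ee [0.5104 0.0486 0.2511] rpy [-8.998e+01  3.000e-02  2.700e+00] j6 -4.7 F [ 0.57 -0.21 -3.51] M [-0.03  -0.075 -0.047] w 27.84 mm
grasp now [0.5103 0.0487 0.0801]
row [0.0221, 0.0001, 0.0] [-0.004, 0.0, -0.005]
apron [ 276   93   92  160 9512] ((508.25408935546875, 91.20866394042969), (46.1119499206543, 81.05423736572266), 2.2251906394958496) 0.09355787574673652
beam 11737 ((588.6893310546875, 114.63035583496094), (34.8381233215332, 155.89370727539062), 2.7998666763305664) 0.048343819591828596
board z 0.012619145049760493
```

View pics/w7.png

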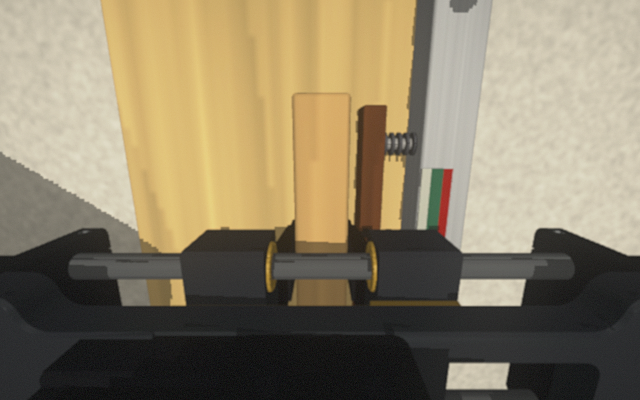

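```bash
python3 - <<'E'
from h import *
z=np.load("w7.npz"); P=cloud(z["d"],camera_model("wrist"),(z["e"],z["o"]))
for v,u in [(93,320),(96,300),(96,340),(100,300),(98,320),(105,370),(108,365),(108,380),(112,370),(140,372),(200,360),(200,383),(200,345),(200,352),(150,345),(150,296),(200,425)]: print(u,v,P[v,u].round(4))
E
```

```text
320 93 [0.5053 0.1312 0.0926]
300 96 [0.496  0.1294 0.093 ]
340 96 [0.5147 0.1303 0.0929]
300 100 [0.496  0.1277 0.0927]
320 98 [0.5054 0.129  0.0929]
370 105 [0.5369 0.1314 0.0445]
365 108 [0.5339 0.1295 0.0442]
380 108 [0.5435 0.13   0.0441]
370 112 [0.5373 0.1272 0.0441]
372 140 [0.5401 0.1098 0.0449]
360 200 [0.536  0.0683 0.0416]
383 200 [0.5589 0.0623 0.0131]
345 200 [0.5203 0.0807 0.0941]
352 200 [0.534  0.0612 0.0132]
345 150 [0.5188 0.1055 0.0925]
296 150 [0.4949 0.1045 0.094 ]
425 200 [0.5782 0.0724 0.0498]
```

```bash
python3 -m handwheel '[[0.002,0,0,0,0,0],[0.005,0,0,0,0,0],[0.008,0,0,0,0,0],[0.011,0,0,0,0,0],[0.013,0,0,0,0,0],[0.015,0,0,0,0,0],[0.015,0,0,0,0,0],[0.015,0,0,0,0,0]]' 0.0; python3 - <<'E'
from h import *
plan([0.5325,0.0497,0.08],2.7)
E
```

```text
clock: 15.95
ee_pos: [0.525, 0.0493, 0.251]
orientation: [-90.0, 0.1, 2.7]
ft_force: [-2.1, -1.4, -3.3]
gripper_width: 0.294
t 15.95 ee [0.525  0.0493 0.251 ] rpy [-89.98   0.1    2.7 ] j6 -4.5 F [-2.11 -1.37 -3.34] M [-0.152  0.259 -0.094] w 27.94 mm
grasp now [0.5247 0.0494 0.08  ]
row [0.0075, -0.0, 0.0] [-0.003, -0.001, -0.016]
```

```bash
python3 -m handwheel '[[0.001,0,0,0,0,0],[0.0025,0,0,0,0,0],[0.004,0,0,0,0,0],[0.0055,0,0,0,0,0],[0.0065,0,0,0,0,0],[0.0065,0,0,0,0,0],[0.0065,0,0,0,0,0],[0.0065,0,0,0,0,0]]' 0.0; python3 - <<'E'
from h import *
plan([0.5325,0.0497,0.08],2.7)
for n in ["wrist","scene","side"]:
    s=read_state(); p,d=read_camera(n); cv2.imwrite(f"pics/{n}8.png",p[:,:,::-1]); np.savez(f"{n}8.npz",p=p,d=d,e=s["ee_pos"],o=s["orientation"])
    print(s["ft_force"])
    if n!="wrist":
        x0=(slice(150,290),slice(260,400)) if n=="scene" else (slice(150,270),slice(250,390))
        cv2.imwrite(f"pics/{n}8c.png",cv2.resize(p[x0][:,:,::-1],None,fx=4,fy=4,interpolation=cv2.INTER_CUBIC))
E
```

```text
clock: 16.75
ee_pos: [0.5308, 0.0496, 0.2508]
orientation: [-90.0, 0.3, 2.7]
ft_force: [-7.8, -1.0, 2.1]
gripper_width: 0.292
t 16.75 ee [0.5308 0.0496 0.2508] rpy [-89.98   0.26   2.7 ] j6 -4.5 F [-7.76 -1.    2.06] M [-0.272  1.42  -0.138] w 27.8 mm
grasp now [0.5301 0.0497 0.0798]
row [0.0017, -0.0002, -0.0] [-0.004, 0.0, -0.044]
[-7.76223265 -0.99840926  2.06248064]
[-7.86006506  0.14395877  0.62192654]
[-8.10088324 -0.84422132  0.53018825]
```

View pics/wrist8.png

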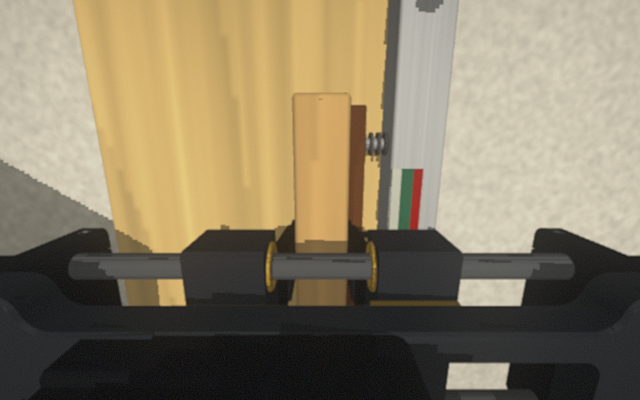

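View pics/scene8c.png

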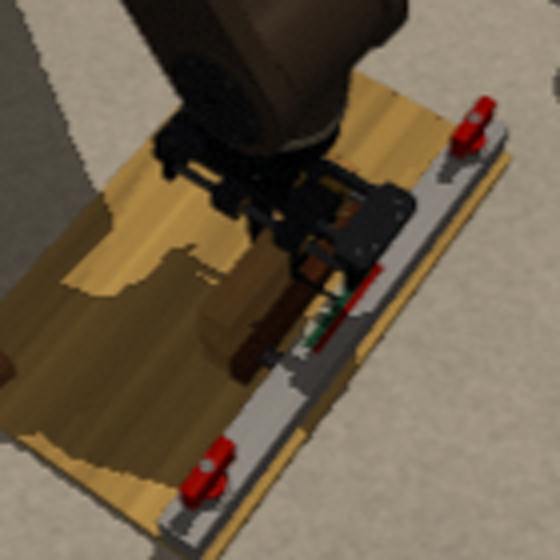

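View pics/side8c.png

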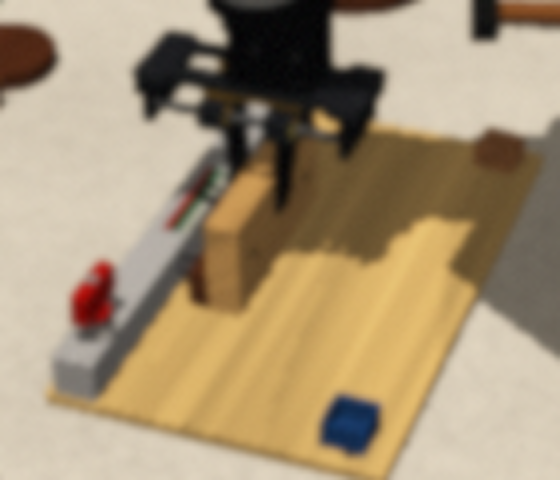

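```bash
python3 - <<'E'
from h import *
z=np.load("side8.npz"); P=cloud(z["d"],camera_model("side"))
# back face of apron points (towards robot): x in .50-.53,y .07-.135, z .02-.085
yaw=np.radians(2.7); c=np.array([0.4865,0.0455]); X=(P[...,:2]-c)@np.array([[np.cos(yaw),-np.sin(yaw)],[np.sin(yaw),np.cos(yaw)]])
zz=P[...,2]
m=(X[...,0]>0.01)&(X[...,0]<0.045)&(X[...,1]>0.03)&(X[...,1]<0.083)&(zz>0.02)&(zz<0.088)
q=np.c_[X[m],zz[m]]; print(len(q))
A=np.c_[q[:,1],q[:,2],np.ones(len(q))]
for _ in range(3):
    k,*_=np.linalg.lstsq(A,q[:,0],rcond=None); r=q[:,0]-A@k; s=abs(r)<max(0.002,1.5*r.std()); A=A[s];q=q[s]
print("x=a*y+b*z+c",k.round(4),len(q),r.std())
for lo,hi in((.02,.04),(.04,.06),(.06,.088)):
    s=(q[:,2]>lo)&(q[:,2]<hi); print(lo,s.sum(),np.median(q[s,0]) if s.any() else None)
e=np.load("wrist8.npz"); P=cloud(e["d"],camera_model("wrist"),(e["e"],e["o"]))
for v in (130,150,170,190,200):
    row=P[v]; X=(row[:,:2]-c)@np.array([[np.cos(yaw),-np.sin(yaw)],[np.sin(yaw),np.cos(yaw)]])
    print(v,[(u,X[u].round(4).tolist(),row[u,2].round(3)) for u in (295,348,355,362)])
E
```

```text
122
x=a*y+b*z+c [0.0054 0.0092 0.0305] 116 0.0009114294258220143
0.02 33 0.03096034433782503
0.04 34 0.030994171038800228
0.06 49 0.03153794482232879
130 [(295, [0.0307, 0.068], np.float64(0.094)), (348, [0.0561, 0.068], np.float64(0.092)), (355, [0.0649, 0.0681], np.float64(0.044)), (362, [0.0694, 0.0681], np.float64(0.044))]
150 [(295, [0.0304, 0.0585], np.float64(0.093)), (348, [0.0563, 0.0585], np.float64(0.093)), (355, [0.0652, 0.0553], np.float64(0.045)), (362, [0.0697, 0.0553], np.float64(0.045))]
170 [(295, [0.03, 0.0485], np.float64(0.092)), (348, [0.0565, 0.0487], np.float64(0.093)), (355, [0.0656, 0.042], np.float64(0.044)), (362, [0.0703, 0.042], np.float64(0.044))]
190 [(295, [0.03, 0.0387], np.float64(0.094)), (348, [0.0567, 0.0386], np.float64(0.093)), (355, [0.066, 0.0284], np.float64(0.045)), (362, [0.0708, 0.0283], np.float64(0.044))]
200 [(295, [0.0298, 0.0333], np.float64(0.093)), (348, [0.0569, 0.0333], np.float64(0.093)), (355, [0.0662, 0.0214], np.float64(0.045)), (362, [0.071, 0.0214], np.float64(0.045))]
```

```bash
python3 -m handwheel '[[0.001,0,0,0,0,0],[0.002,0,0,0,0,0],[0.003,0,0,0,0,0],[0.003,0,0,0,0,0],[0.003,0,0,0,0,0],[0.003,0,0,0,0,0],[0.003,0,0,0,0,0],[0.003,0,0,0,0,0],[0.003,0,0,0,0,0],[0.003,0,0,0,0,0]]' 0.0; python3 - <<'E'
from h import *
plan([0.5325,0.0497,0.08],2.7)
E
```

```text
clock: 17.9
ee_pos: [0.5329, 0.0497, 0.2506]
orientation: [-90.0, 0.5, 2.7]
ft_force: [-8.7, -1.4, 1.3]
gripper_width: 0.291
t 17.9 ee [0.5329 0.0497 0.2506] rpy [-89.97   0.48   2.7 ] j6 -4.4 F [-8.71 -1.45  1.32] M [-0.359  1.695 -0.109] w 27.69 mm
grasp now [0.5315 0.0498 0.0796]
row [-0.0004, -0.0004, -0.0] [-0.006, 0.001, -0.081]
```

```bash
python3 -m handwheel '[[0.001,0,0,0,0,0],[0.0015,0,0,0,0,0],[0.0015,0,0,0,0,0],[0.0015,0,0,0,0,0],[0.0015,0,0,0,0,0],[0.0015,0,0,0,0,0],[0.0015,0,0,0,0,0],[0.0015,0,0,0,0,0],[0.0015,0,0,0,0,0],[0.0015,0,0,0,0,0]]' 0.0; python3 - <<'E'
from h import *
plan([0.5325,0.0497,0.08],2.7)
yaw=np.radians(2.7); c=np.array([0.4865,0.0455]); J=np.array([[np.cos(yaw),-np.sin(yaw)],[np.sin(yaw),np.cos(yaw)]])
for n in ["wrist","scene","side"]:
    s=read_state(); p,d=read_camera(n); cv2.imwrite(f"pics/{n}9.png",p[:,:,::-1]); print(s["ft_force"].round(2),s["orientation"].round(2))
    P=cloud(d,camera_model(n),(s["ee_pos"],s["orientation"]) if n=="wrist" else None); X=(P[...,:2]-c)@J; zz=P[...,2]
    if n=="scene": cv2.imwrite("pics/scene9c.png",cv2.resize(p[200:250,310:375][:,:,::-1],None,fx=10,fy=10,interpolation=cv2.INTER_CUBIC))
    if n=="side":
        m=(X[...,0]>0.01)&(X[...,0]<0.045)&(X[...,1]>0.03)&(X[...,1]<0.083)&(zz>0.02)&(zz<0.088)
        q=np.c_[X[m],zz[m]]; A=np.c_[q[:,1],q[:,2],np.ones(len(q))]
        for _ in range(3):
            k,*_=np.linalg.lstsq(A,q[:,0],rcond=None); r=q[:,0]-A@k; t=abs(r)<max(0.002,1.5*r.std()); A=A[t];q=q[t]
        print("back plane",k.round(4),len(q))
    if n=="wrist":
        for v in (130,150,170,190): print(v,[(u,X[v,u].round(4).tolist(),zz[v,u].round(3)) for u in (296,347,355,360)])
        m=(abs(X[...,0]-0.046)<0.012)&(zz>0.088)&(zz<0.098)&(X[...,1]>0); print("top +y end",X[m][:,1].max(),zz[m].mean())
        print("tin-ish unaffected")
E
```

```text
clock: 18.9
ee_pos: [0.5335, 0.0498, 0.2504]
orientation: [-90.0, 0.7, 2.7]
ft_force: [-9.8, -1.6, 2.4]
gripper_width: 0.295
t 18.9 ee [0.5335 0.0498 0.2504] rpy [-89.96   0.7    2.7 ] j6 -4.4 F [-9.82 -1.58  2.44] M [-0.32   1.73  -0.115] w 28.04 mm
grasp now [0.5314 0.0498 0.0794]
row [-0.0011, -0.0006, -0.0] [-0.007, 0.001, -0.117]
[-9.82 -1.58  2.44] [-89.96   0.7    2.7 ]
130 [(296, [0.0325, 0.068], np.float64(0.092)), (347, [0.057, 0.068], np.float64(0.093)), (355, [0.066, 0.0681], np.float64(0.043)), (360, [0.0691, 0.0681], np.float64(0.045))]
150 [(296, [0.0324, 0.0586], np.float64(0.094)), (347, [0.0573, 0.0586], np.float64(0.092)), (355, [0.0663, 0.0554], np.float64(0.044)), (360, [0.0695, 0.0554], np.float64(0.045))]
170 [(296, [0.0322, 0.0489], np.float64(0.093)), (347, [0.0574, 0.0489], np.float64(0.093)), (355, [0.0666, 0.0422], np.float64(0.045)), (360, [0.07, 0.0422], np.float64(0.045))]
190 [(296, [0.0319, 0.0385], np.float64(0.092)), (347, [0.0577, 0.0386], np.float64(0.092)), (355, [0.067, 0.0287], np.float64(0.045)), (360, [0.0705, 0.0286], np.float64(0.045))]
top +y end 0.08509600863601256 0.09278546445798655
tin-ish unaffected
[-9.44 -1.84  2.29] [-89.96   0.7    2.71]
[-8.59 -2.06  2.12] [-89.96   0.7    2.71]
back plane [-0.0023  0.0085  0.032 ] 118
```

View pics/scene9c.png

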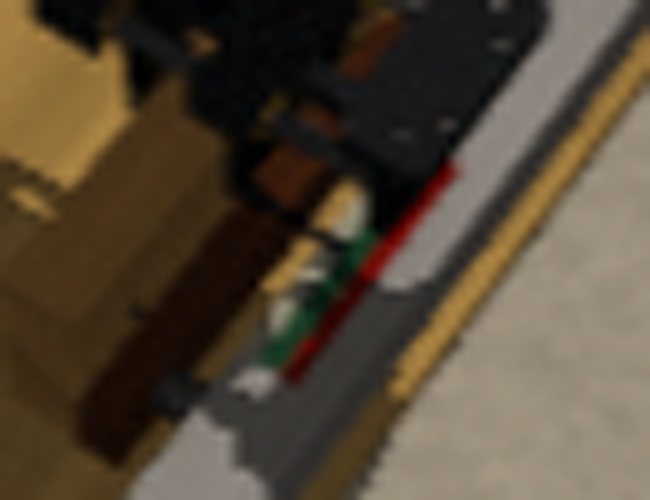

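```bash
python3 - <<'E'
from workcell import close_job, read_state
s=read_state(); print(s["clock"],s["ft_force"],s["gripper_width"])
print(close_job())
E
```

```text
19.05 [-10.17839769  -1.77818979   1.55449677] 0.2893161041213165
the job is handed in; nothing more can be done
None
```

I turned both wing knobs clockwise to their stops, then pressed the apron rail against the sprung face. I handed the job in at 19.05 s with the gripper still holding it there.

**Knobs:** at each stop the turning resistance rose to about 0.9 N m. Afterwards the wings measured 2.2° and 2.9°, against the beam's 2.7°, so both are locked. On the right knob the first grip closed on the hub below the wing (24 mm opening). I raised the gripper about 10 mm, gripped the wing itself (14 mm), and then turned it.

**Pressing:**
- **Push:** the wrist force was about 9 to 10 N, which is roughly 7.5 to 8.5 mm of push. The camera geometry agreed to within about 1 mm.
- **Pointer:** the tip appears to be in the green, though the gripper's shadow makes that view coarse.
- **Upright:** the rail leans by about 0.01 rad.
- **Parallel:** its angle to the face is under about 0.01 rad.
- **Ends:** they were level with the face's ends to about 1 mm just before contact.
- **Height:** the rail's top was at about 93 mm, roughly 1 mm above its standing height because I lifted it slightly before sliding it.

**Not checked:** I did not measure the bystanders again. No contact forces pointed to anything being touched. The tool tilted by 0.7° under the push, which is within tolerance.

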